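Pack hat-shaped flanges alternately up and down in a tray

ROBOT

A 7-joint arm with a two-finger parallel gripper is mounted at the origin on a cart in front of the work surface, level with it; the furniture and walls round the work are solid. World frame = base frame: x ahead of the robot, y to its left, z up, the work surface at z = 0. Lengths are in mm, angles in degrees, forces in N, time in s.
With the tool pointing down it reaches from about 425 to 825 mm from the base axis. Payload 3.6 kg.
Tool frame: the origin (TCP) lies midway between the tips of the shut fingers; the grasp point (between the pads) lies 19 mm behind it (env.grip_depth is the distance from the TCP to the grasp point, in mm); z points along the fingers, x is the direction in which the jaws open and shut, and the axes are right-handed (so a half turn about z gives the same grasp; the last joint's range is limited). The gripper opens to 85 mm and grips with 20 to 120 N. Pads are 22 mm wide; open, the fingers measure 114 mm over their backs; the gripper's body (76 mm by 85 mm) begins 54 mm behind the grasp point. The pads swing forward as they close: fully open they stand 13 mm farther back than shut.
Start: joints at [-76.862, 35.231, -0.722, 81.555, 0.464, 63.22, -2.315], TCP at [164.43, 628.829, 231.297] pointing down, gripper open.
Joint ranges: [-178.69, 178.69], [-17.37, 117.87], [-77.05, 75.6], [15.02, 138.74], [-78.02, 258.01], [0.78, 113.62], [-162.83, 162.83]. Speed limits (degrees/s): [159.86, 159.86, 180, 180, 180, 180, 180].

INTERFACE

Orientations are given as [roll, pitch, yaw] about the fixed x, y, z axes, in that order (R = Rz(yaw) Ry(pitch) Rx(roll)).
In Python, from workcell import env gives the robot as it stands.
- The arm moves only by the tool servo_tool, never from a script. Its argument "targets" is one flat list of numbers, 7 for each row, row after row: the shift along the tool's x, y, z in cm, then the turn, a rotation vector about the tool's x, y, z in degrees, then the closure, from 0 (fully open) to 1 (shut). In form: [dx, dy, dz, wx, wy, wz, claw, dx, dy, dz, wx, wy, wz, claw, ...]. A call has exactly 5 rows; each row shifts and turns the pose as measured when the row begins, along the tool's axes as they then stand; what a row does not reach is not made up. A row lasts 1/8 s, in which the tool goes at most 62.5 mm and 10.7 degrees, less where a joint would pass 70% of its speed; a pose out of reach is approached as far as the arm can. A call with a gripper value outside its range is refused whole. The fingers move at their own pace and stop on an object; "grip_force" is the grip in N (left out, the last holds). Time passes only in rows, so rows that do not move let the fingers close, or fill a call up. It gives the time, the measured TCP pose, the force and the opening at its end, in the units of the state.
- env.observe(): the state, without advancing time (a new reading comes with each control period).
- env.capture(name): name is "scene" or "top"; returns (picture, depth): 400x640x3 uint8, red, green, blue; 400x640 float32, mm along the optical axis (not along the pixel's ray), 0 where there is no reading.
- env.get_calibration(name): a dict with "fx", "fy", "cx", "cy" (pixels), "extrinsics" (4x4, takes a point from camera to world coordinates). Camera axes: x right, y down, z forward; pixel columns grow to the right and rows downward; lengths in mm; the calibration is good to about 2 mm. A picture is of the moment at which its call begins. get_calibration takes no time and is no camera call.
- env.sign_off(): hands the job in, once; it reports no verdict.
The state is a dict: "clock": time; "q": joint angles; "joint_velocities": joint speeds; "joint_efforts": joint torques, N m; "ee_pos": TCP position; "eef_rot": TCP orientation; "contact_force": force on the tool from outside, world axes, zero at the start; "moment": the same for the moment, N m; "grip_width": finger opening in mm.
Only numpy, scipy, OpenCV 4.12 (cv2) and the standard library are available. Lean on these libraries where they do the work, as an engineer would, in place of code of your own. Each camera call takes 0.05 s, during which the arm holds its last target.

TASK

Pack the hat-shaped aluminium flanges tightly into the low grey tray, alternately up and down. One already lies at one end with its hub up: set the other hub-up flange at the opposite end, rim flat on the tray floor, then lower the hub-down flange between the two so that its hub stands on the floor between their rims and its rim lies over theirs. Leave all three standing flat in one row.

Things in the scene. Friction and masses are not known exactly. Their poses are not given: they have to be found in the camera images.
- tray: Low grey plastic tray fixed to the bench, 86 x 182 mm outside, 10 mm high; floor and walls 4 mm thick (78 x 174 mm inside, walls 6 mm above the floor). Origin: centre of its underside, on the bench top. y runs along its length (the row), x across, z up. Its -y end holds the first flange; the three places lie at about y = -53, 0 and +53 mm.
- flange_in_tray_center (a point): The flange already in the tray at its -y end: an aluminium hat-shaped part 50 mm high, a round rim 60 mm in diameter and 24 mm thick with a round hub 30 mm in diameter and 26 mm high on it, dark 12 mm bore. Hub up, rim on the tray floor. Loose, 0.25 kg. The point is on its axis, half-way up (25 mm above its underside); z up.
- flange_hub_up_center (a point): An identical loose flange standing on the bench with its rim down and its hub up (rim from 0 to 24 mm, hub from 24 to 50 mm above the bench). It goes at the +y end of the tray, the same way up. The point is on its axis, half-way up (25 mm above its underside); z up. It stands beside the tray, left or right.
- flange_hub_down_center (a point): An identical loose flange standing on the bench upside down on its hub (hub 0 to 26 mm, rim 26 to 50 mm above the bench), on the other side of the tray from the hub-up one. It goes mid-row, as it stands; there its rim lies between the two hubs, with finger room only across the row. Point: on its axis, 25 mm above its underside; z up. Not the wider plain disc (78 x 14 mm).
There are look-alikes about, which are no part of the job. Leave any turquoise look-alike of the part that bears flange_hub_down_center alone. What is shaped like the part that bears flange_in_tray_center but brown is not meant.

How it is judged (in metres and radians):
At the end, for the whole second after the job is handed in: Along the row from the tray's middle: first flange beyond 36 mm at its end, the other hub-up one 36 to 66 mm on the opposite side and within 18 mm across, the hub-down one within 18 mm (22 mm across); all on the tray floor (centres under 34 mm above the bench), upright within 0.12 rad (y of flange_in_tray_center in the frame of tray below -0.036 m and z of each of flange_in_tray_center, flange_hub_up_center, flange_hub_down_center in the frame of tray below 0.034 m and angle between each of flange_in_tray_center, flange_hub_up_center, flange_hub_down_center's own z axis and vertical below 0.12 rad and y of flange_hub_up_center in the frame of tray between 0.036 and 0.066 m and x of flange_hub_up_center in the frame of tray between -0.018 and 0.018 m and y of flange_hub_down_center in the frame of tray between -0.018 and 0.018 m and x of flange_hub_down_center in the frame of tray between -0.022 and 0.022 m); the robot touches nothing.
It also fails if it takes over 59 s, if anything falls off the work surface, if the arm or the gripper's body presses on something with over 40 N, if the wrist force passes 120 N, or if a joint passes its speed limit or range.

## Working session

There is one attempt and no reset: what is moved stays moved. The work goes in short steps, Python scripts to look and compute and a tool call to move; the robot and the scene stay as the last step left them, time stands still between calls to the robot, and variables do not carry over. Pictures are saved under pics/ and viewed, and the job is handed in when it is done.

Besides the shell and the picture viewer there is one more tool, called after "Request:" as name(argument=value, ...) on one line, values as JSON. servo_tool: Moves the arm, as the interface text tells. Its arguments: {"type":"object","properties":{"targets":{"type":"array"},"grip_force":{"type":"number"}},"required":["targets"]}

```bash
mkdir -p pics; ls; python3 - <<'E'
from workcell import env
import cv2,numpy as np
print(env.observe())
for n in("scene","top"):
    p,d=env.capture(n); c=env.get_calibration(n); print(n,c)
    cv2.imwrite(f"pics/{n}0.png",p[:,:,::-1]); np.save(f"{n}0.npy",d)
E
```

```text
pics
{'clock': 0.0, 'q': array([-76.86392476,  35.2887081 ,  -0.72297738,  81.64261715,
         0.46424506,  63.22111988,  -2.3129758 ]), 'joint_velocities': array([-0.04433177, -0.05991858, -0.00393995, -0.06845166,  0.05454564,
       -0.03089014,  0.08001601]), 'joint_efforts': array([ 7.22584718e-05, -4.69216955e+01,  2.59098178e-01, -1.71032488e+01,
        9.93798429e-03,  9.41209146e-03,  2.28023744e-06]), 'ee_pos': array([164.23520289, 628.09783614, 230.13681731]), 'eef_rot': array([1.79997709e+02, 1.49550415e-01, 7.53513422e+01]), 'contact_force': array([ 0.67361368,  0.4854331 , -0.01069298]), 'moment': array([0.03127668, 0.04030888, 0.00128922]), 'grip_width': 85.3208567405808}
scene {'fx': 503.3799389708939, 'fy': 503.3799389708939, 'cx': 324.8642833741044, 'cy': 205.31120050267637, 'extrinsics': array([[ 8.86077984e-01, -3.39602053e-01,  3.15493665e-01,
         6.39148040e+01],
       [-4.63360880e-01, -6.67642381e-01,  5.82709487e-01,
        -8.02603636e+02],
       [ 1.27476038e-02, -6.62513469e-01, -7.48941521e-01,
         1.06402104e+03],
       [ 0.00000000e+00,  0.00000000e+00,  0.00000000e+00,
         1.00000000e+00]])}
top {'fx': 406.2393234894509, 'fy': 406.2393234894509, 'cx': 322.6767002783596, 'cy': 194.27749136759812, 'extrinsics': array([[ 2.89614097e-02, -9.81383837e-01,  1.89860479e-01,
         3.06387701e+02],
       [-9.99378239e-01, -3.22495435e-02, -1.42514025e-02,
         6.14311788e-01],
       [ 2.01090098e-02, -1.89329690e-01, -9.81707643e-01,
         1.07411819e+03],
       [ 0.00000000e+00,  0.00000000e+00,  0.00000000e+00,
         1.00000000e+00]])}
```

View pics/scene0.png

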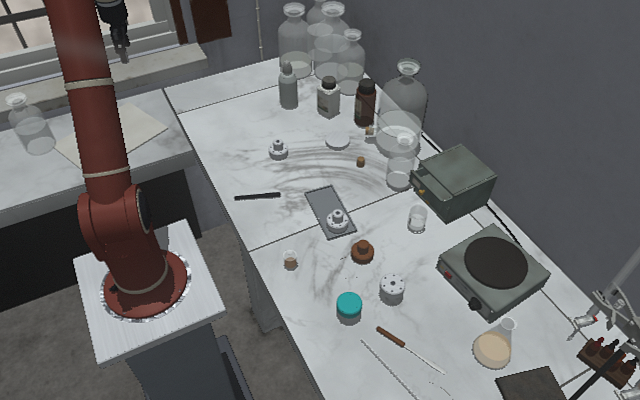

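View pics/top0.png

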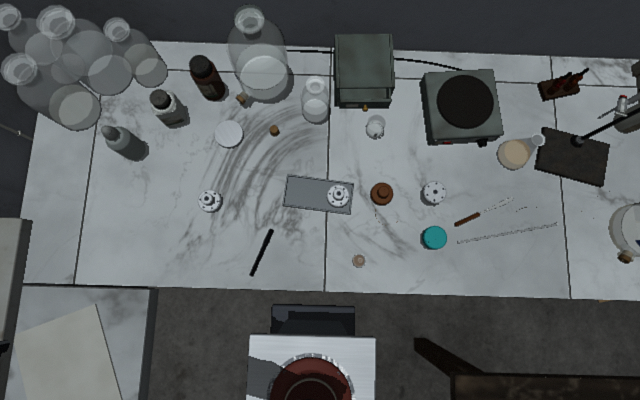

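```bash
python3 - <<'E'
import cv2,numpy as np
t=cv2.imread("pics/top0.png"); s=cv2.imread("pics/scene0.png")
a=cv2.resize(t[155:265,180:460],None,fx=2.8,fy=2.8,interpolation=cv2.INTER_CUBIC)
b=cv2.resize(s[125:330,240:420],None,fx=2.9,fy=2.9,interpolation=cv2.INTER_CUBIC)
cv2.imwrite("pics/ca.png",a);cv2.imwrite("pics/cb.png",b)
E
```

```text
(no output)
```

View pics/ca.png

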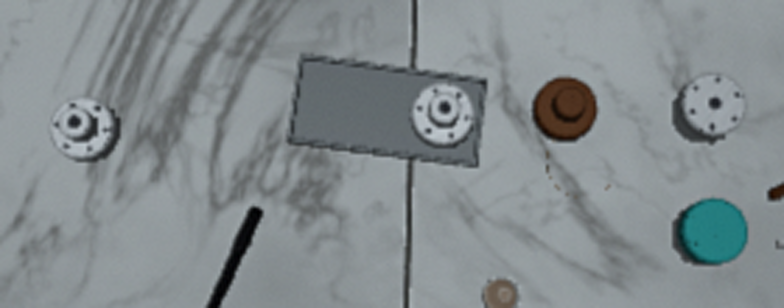

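View pics/cb.png

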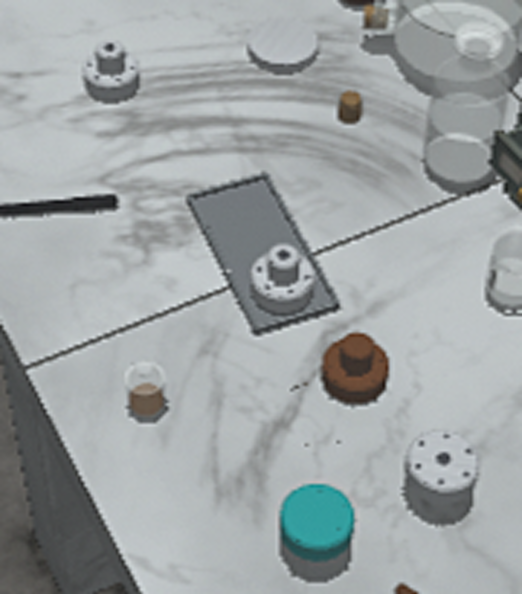

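```bash
cat > h.py <<'E'
import cv2,numpy as np
from workcell import env
def cloud(n,d):
    c=env.get_calibration(n);v,u=np.mgrid[0:400,0:640]
    P=np.stack([(u-c['cx'])/c['fx']*d,(v-c['cy'])/c['fy']*d,d],-1)
    E=c['extrinsics'];return P@E[:3,:3].T+E[:3,3]
def ray(n,u,v,z):
    c=env.get_calibration(n);E=c['extrinsics']
    r=E[:3,:3]@np.array([(u-c['cx'])/c['fx'],(v-c['cy'])/c['fy'],1]);o=E[:3,3]
    return (o+r*(z-o[2])/r[2])
def disc(W,xy,zlo,zhi,R):
    m=(W[...,2]>zlo)&(W[...,2]<zhi)&(np.hypot(W[...,0]-xy[0],W[...,1]-xy[1])<R)
    P=W[m]; 
    if len(P)<5: return None
    (c,r)=cv2.minEnclosingCircle(P[:,:2].astype(np.float32)); return np.round(c,1),round(r,1),len(P),np.round(np.median(P[:,2]),1)
E
python3 - <<'E'
from h import *
px={'top':{'hu':(207,200),'tr':(338,195),'hd':(433,192)},'scene':{'hu':(278,143),'tr':(338,213),'hd':(392,283)}}
for n in('top','scene'):
    d=np.load(n+'0.npy');W=cloud(n,d)
    for k,(u,v) in px[n].items():
        g=ray(n,u,v,50 if k!='tr' else 54)[:2]
        print(n,k,g.round(1),'top',disc(W,g,44,60,45),'rimtop',disc(W,g,18,32,50))
    img=cv2.imread(f'pics/{n}0.png')
    # tray mask: grey-blue level
    hsv=cv2.cvtColor(img,cv2.COLOR_BGR2HSV)
    u,v=(310,195) if n=='top' else (325,205); print(hsv[v,u],img[v,u],W[v,u].round(1))
    t=img[v,u].astype(int)
    m=((np.abs(img.astype(int)-t).max(-1)<45)).astype(np.uint8)
    roi=np.zeros_like(m)
    if n=='top': roi[165:225,275:362]=1
    else: roi[180:245,298:362]=1
    m=(m&roi&(np.abs(W[...,2])<25)); m2=m&(W[...,2]>0)
    k,l,s,c=cv2.connectedComponentsWithStats(m); i=1+np.argmax(s[1:,4]); print(s[i])
    ys,xs=np.nonzero(l==i); P=np.array([ray(n,a,b,10)[:2] for a,b in zip(xs,ys)],np.float32)
    print('tray',cv2.minAreaRect(P))
    cv2.imwrite(f'pics/m_{n}.png',cv2.resize((l==i).astype(np.uint8)[150:260,270:370]*255,None,fx=4,fy=4))
E
```

```text
top hu [479.9 279.8] top (array([483.8, 282.4]), 15.0, 111, np.float64(51.1)) rimtop (array([483.5, 282.5]), 30.2, 285, np.float64(25.3))
top tr [503.1 -53.4] top (array([506.8, -53.7]), 14.8, 107, np.float64(55.0)) rimtop (array([507.5, -53.7]), 30.2, 263, np.float64(28.6))
top hd [ 519.8 -299.2] top (array([ 521.5, -302.7]), 30.7, 417, np.float64(50.7)) rimtop None
[ 99  23 110] [110 107 100] [510.4  19.    3.4]
[ 275  165   87   60 3313]Traceback (most recent call last):
  File "<stdin>", line 19, in <module>
  File "h.py", line 8, in ray
    c=env.get_calibration(n);E=c['extrinsics']
ValueError: time passes only in moves, steps and waits
```

```bash
sed -i 's/^def cloud/import functools\n@functools.lru_cache(None)\ndef cal(n): return env.get_calibration(n)\ndef cloud/; s/c=env.get_calibration(n)/c=cal(n)/' h.py
python3 - <<'E'
from h import *
px={'top':{'hu':(207,200),'tr':(338,195),'hd':(433,192)},'scene':{'hu':(278,143),'tr':(338,213),'hd':(392,283)}}
for n in('top','scene'):
    d=np.load(n+'0.npy');W=cloud(n,d)
    for k,(u,v) in px[n].items():
        g=ray(n,u,v,50 if k!='tr' else 54)[:2]
        print(n,k,g.round(1),'top',disc(W,g,44,60,45),'rimtop',disc(W,g,18,32,50))
    img=cv2.imread(f'pics/{n}0.png')
    u,v=(310,195) if n=='top' else (325,205)
    t=img[v,u].astype(int); roi=np.zeros((400,640),np.uint8)
    if n=='top': roi[165:225,275:362]=1
    else: roi[180:245,298:362]=1
    m=(img.max(-1)<135).astype(np.uint8)&roi
    m=cv2.morphologyEx(m,cv2.MORPH_OPEN,np.ones((3,3),np.uint8))
    k,l,s,c=cv2.connectedComponentsWithStats(m); i=1+np.argmax(s[1:,4]); print(s[i],t)
    ys,xs=np.nonzero(l==i); P=np.array([ray(n,a,b,10)[:2] for a,b in zip(xs,ys)],np.float32)
    print('tray',cv2.minAreaRect(P))
    cv2.imwrite(f'pics/m_{n}.png',cv2.resize((l==i).astype(np.uint8)[150:260,270:370]*255,None,fx=4,fy=4))
E
cd pics; python3 -c "
import cv2,numpy as np
cv2.imwrite('mm.png',np.hstack([cv2.imread('m_top.png'),cv2.imread('m_scene.png')]))"
```

```text
top hu [479.9 279.8] top (array([483.8, 282.4]), 15.0, 111, np.float64(51.1)) rimtop (array([483.5, 282.5]), 30.2, 285, np.float64(25.3))
top tr [503.1 -53.4] top (array([506.8, -53.7]), 14.8, 107, np.float64(55.0)) rimtop (array([507.5, -53.7]), 30.2, 263, np.float64(28.6))
top hd [ 519.8 -299.2] top (array([ 521.5, -302.7]), 30.7, 417, np.float64(50.7)) rimtop None
[ 282  170   72   55 2193] [110 107 100]
tray ((500.8735656738281, -1.35833740234375), (187.29254150390625, 147.1636505126953), 88.58244323730469)
scene hu [481.3 272.7] top (array([480.2, 278.6]), 15.2, 55, np.float64(49.2)) rimtop (array([481.2, 279.6]), 31.9, 151, np.float64(22.9))
scene tr [507.8 -56.6] top (array([505.7, -55.2]), 16.0, 95, np.float64(51.9)) rimtop (array([505.5, -56.9]), 31.1, 223, np.float64(26.6))
scene hd [ 519.  -303.8] top (array([ 518.9, -303.8]), 31.0, 437, np.float64(49.4)) rimtop (array([ 512.6, -308.6]), 28.5, 27, np.float64(30.1))
[ 304  185   53   55 1246] [124 120 114]
tray ((509.7452087402344, -6.567680358886719), (188.5714569091797, 89.3694839477539), 84.46431732177734)
```

View pics/mm.png

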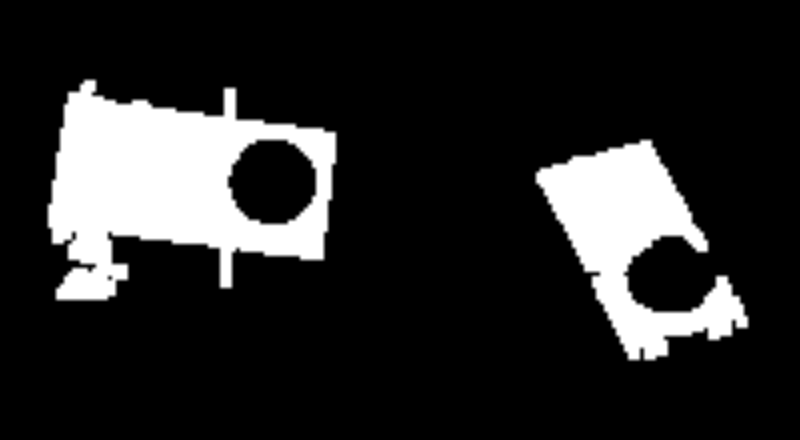

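```bash
python3 - <<'E'
from h import *
for n in('top','scene'):
    img=cv2.imread(f'pics/{n}0.png'); roi=np.zeros((400,640),np.uint8)
    if n=='top': roi[165:225,275:362]=1
    else: roi[180:245,298:362]=1
    m=(img.max(-1)<135).astype(np.uint8)&roi
    # fill the flange
    if n=='top': cv2.circle(m,(338,195),12,1,-1)
    else: cv2.circle(m,(337,219),12,1,-1)
    m=cv2.morphologyEx(m,cv2.MORPH_OPEN,np.ones((13,13),np.uint8) if n=='top' else np.ones((5,5),np.uint8))
    ys,xs=np.nonzero(m); P=np.array([ray(n,a,b,8)[:2] for a,b in zip(xs,ys)],np.float32)
    r=cv2.minAreaRect(P);print('tray',n,r, cv2.boxPoints(r).round(0).tolist())
    # left edge-only and long edges: sub-fits
    C=cv2.findContours(m,0,1)[0];C=max(C,key=cv2.contourArea)[:,0]
    cv2.imwrite(f'pics/m2_{n}.png',cv2.resize(m[150:260,270:370]*255,None,fx=4,fy=4))
    A=cv2.approxPolyDP(C.reshape(-1,1,2),4,True)[:,0];print([(p.tolist(),ray(n,*p,10)[:2].round(1).tolist()) for p in A])
E
cd pics; python3 -c "
import cv2,numpy as np
a=cv2.imread('top0.png')[155:235,270:370];b=cv2.imread('scene0.png')[175:255,290:390]
cv2.imwrite('mm2.png',np.vstack([np.hstack([cv2.resize(a,(400,320)),cv2.resize(b,(400,320))]),np.hstack([cv2.imread('m2_top.png'),cv2.imread('m2_scene.png')])[80:340]]))"
```

```text
tray top ((513.0302124023438, -2.0191421508789062), (184.1787872314453, 91.21129608154297), 85.3071060180664) [[460.0, -90.0], [551.0, -98.0], [566.0, 86.0], [475.0, 93.0]]
[([286, 176], [558.9, 85.1]), ([283, 207], [474.5, 89.2]), ([350, 213], [464.1, -88.6]), ([352, 183], [545.6, -92.7])]
tray scene ((510.8910827636719, -4.94805908203125), (188.44361877441406, 88.76944732666016), 84.00240325927734) [[457.0, -94.0], [545.0, -103.0], [565.0, 84.0], [477.0, 93.0]]
[([305, 192], [480.8, 88.3]), ([326, 236], [460.2, -80.2]), ([352, 233], [526.8, -102.8]), ([354, 224], [547.0, -78.2]), ([332, 186], [560.9, 74.2])]
```

View pics/mm2.png

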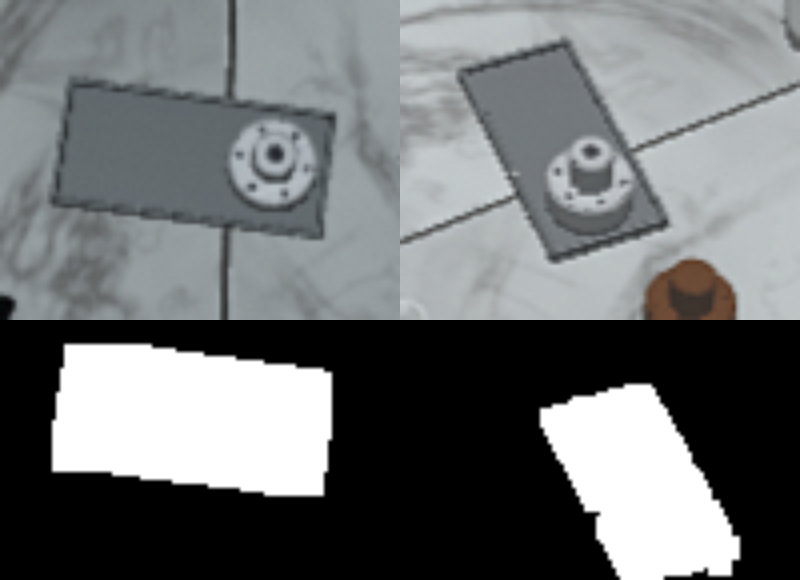

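```bash
python3 - <<'E'
from h import *
for n,o,pts in(('top',(270,155),[(70,79),(336,115),(323,239),(51,205)]),('scene',(290,175),[(168,40),(268,222),(155,262),(58,72)])):
    Q=np.array([ray(n,o[0]+a/4-.4,o[1]+b/4-.4,10)[:2] for a,b in pts])
    print(n,Q.round(1).tolist(),Q.mean(0).round(1),[round(np.degrees(np.arctan2(*(Q[i]-Q[j])[::-1])),1) for i,j in((0,1),(3,2),(0,3),(1,2))],[round(np.linalg.norm(Q[i]-Q[j]),1) for i,j in((0,1),(3,2),(0,3),(1,2))])
E
```

```text
top [[563.6, 82.4], [544.8, -97.0], [460.5, -89.6], [477.5, 91.0]] [511.6  -3.3] [np.float64(84.0), np.float64(84.6), np.float64(-5.7), np.float64(-5.0)] [np.float64(180.4), np.float64(181.4), np.float64(86.5), np.float64(84.6)]
scene [[562.5, 79.7], [542.7, -99.8], [459.4, -95.1], [477.5, 87.4]] [510.5  -7. ] [np.float64(83.7), np.float64(84.3), np.float64(-5.1), np.float64(-3.2)] [np.float64(180.6), np.float64(183.4), np.float64(85.4), np.float64(83.4)]
```

```bash
cat > go.py <<'E'
# usage: go.py x y z yaw rows  -> suggested rows (cm, deg)
import sys
from h import *
x,y,z,yaw,n=map(float,sys.argv[1:6]);n=int(n)
s=env.observe();p=s['ee_pos'];r=s['eef_rot'];f=lambda a:np.round(np.asarray(a),2).tolist()
print('t',round(s['clock'],2),'p',f(p),'rpy',f(r),'F',f(s['contact_force']),'w',round(s['grip_width'],1),'q',f(s['q']))
d=np.array([x,y,z])-p; dy=(yaw-r[2]+180)%360-180
print('world d',f(d),'dyaw',round(dy,2))
for i in range(n):
    a=np.radians(r[2]+dy*i/n); e=d/n/10
    print(i,f([e[0]*np.cos(a)+e[1]*np.sin(a),e[0]*np.sin(a)-e[1]*np.cos(a),-e[2],-dy/n]))
from scipy.spatial.transform import Rotation as R
M=R.from_euler('xyz',r,degrees=True); D=R.from_euler('xyz',[180,0,r[2]],degrees=True)
print('tilt fix (tool rotvec)',f((M.inv()*D).as_rotvec(degrees=True)))
E
python3 go.py 482 281 150 30 10
```

```text
t 0.1 p [164.28, 628.19, 230.25] rpy [180.0, 0.13, 75.35] F [0.67, 0.38, 0.14] w 85.6 q [-76.86, 35.28, -0.72, 81.63, 0.46, 63.22, -2.31]
world d [317.72, -347.19, -80.25] dyaw -45.35
0 [-2.56, 3.95, 0.8, 4.53]
1 [-2.23, 4.14, 0.8, 4.53]
2 [-1.9, 4.31, 0.8, 4.53]
3 [-1.55, 4.44, 0.8, 4.53]
4 [-1.2, 4.55, 0.8, 4.53]
5 [-0.83, 4.63, 0.8, 4.53]
6 [-0.47, 4.68, 0.8, 4.53]
7 [-0.09, 4.71, 0.8, 4.53]
8 [0.28, 4.7, 0.8, 4.53]
9 [0.65, 4.66, 0.8, 4.53]
tilt fix (tool rotvec) [0.0, 0.13, 0.0]
```

Candidates (top view pixels): hub‑up steel (209,201) – chosen; tray flange (338,195); brown hat (381,194) – no; hub‑down steel with bolt holes (433,192) – chosen; turquoise (434,238) – no; plain disc (229,133) – no. The crops showed a hub on the first and a bolt‑holed rim on top of the second.

Request:
servo_tool(targets=[-2.5,4,0.5,0,0,4.5,0,-2.2,4.1,0.5,0,0,4.5,0,-1.9,4.3,0.5,0,0,4.5,0,-1.5,4.4,0.5,0,0,4.5,0,-1.2,4.5,0.5,0,0,4.5,0])

```text
clock: 0.72
ee_pos: [321.4, 454.0, 201.5]
eef_rot: [-179.9, 0.3, 52.7]
contact_force: [1.0, 0.4, 0.7]
grip_width: 85.3
```

```bash
python3 go.py 482 281 120 30 5
```

```text
t 0.72 p [321.45, 454.04, 201.5] rpy [-179.88, 0.35, 52.72] F [1.02, 0.44, 0.75] w 85.3 q [-60.47, 28.89, 5.46, 99.5, -3.51, 52.12, -0.78]
world d [160.55, -173.04, -81.5] dyaw -22.72
0 [-0.81, 4.65, 1.63, 4.54]
1 [-0.44, 4.7, 1.63, 4.54]
2 [-0.06, 4.72, 1.63, 4.54]
3 [0.31, 4.71, 1.63, 4.54]
4 [0.68, 4.67, 1.63, 4.54]
tilt fix (tool rotvec) [-0.12, 0.35, -0.0]
```

Tracking is good.

Request:
servo_tool(targets=[-0.8,4.6,1.6,0,0,4.5,0,-0.4,4.7,1.6,0,0,4.5,0,0,4.7,1.6,0,0,4.5,0,0.3,4.7,1.6,0,0,4.5,0,0.7,4.6,1.6,0,0,4.5,0])

```text
clock: 1.35
ee_pos: [484.9, 276.5, 118.6]
eef_rot: [-180.0, 0.3, 29.5]
contact_force: [0.6, 0.1, 0.1]
grip_width: 85.5
```

```bash
python3 go.py 482 280.7 27 30 5; python3 - <<'E'
from h import *
for n in('scene','top'):
    p,d=env.capture(n); np.save(n+'1.npy',d); cv2.imwrite(f'pics/{n}1.png',p[:,:,::-1])
a=cv2.imread('pics/scene1.png')[60:190,200:360];b=cv2.imread('pics/top1.png')[140:270,140:300]
cv2.imwrite('pics/v1.png',cv2.resize(np.hstack([a,b]),None,fx=2.5,fy=2.5))
E
```

```text
t 1.35 p [484.95, 276.53, 118.61] rpy [-179.99, 0.34, 29.54] F [0.63, 0.12, 0.08] w 85.5 q [-38.68, 35.42, 10.52, 104.29, -9.23, 41.45, 6.44]
world d [-2.95, 4.17, -91.61] dyaw 0.46
0 [-0.01, -0.1, 1.83, -0.09]
1 [-0.01, -0.1, 1.83, -0.09]
2 [-0.01, -0.1, 1.83, -0.09]
3 [-0.01, -0.1, 1.83, -0.09]
4 [-0.01, -0.1, 1.83, -0.09]
tilt fix (tool rotvec) [-0.01, 0.34, -0.0]
```

View pics/v1.png

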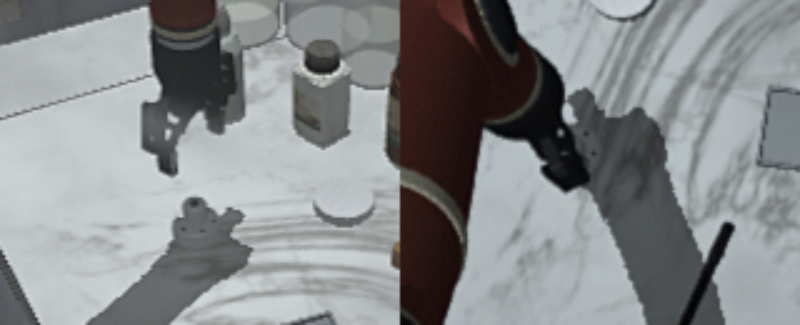

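Request:
servo_tool(targets=[0,-0.1,2,0,0,0,0,0,-0.1,2,0,0.3,0,0,0,-0.1,2,0,0,0,0,0,-0.1,1.8,0,0,0,0,0,-0.1,1.2,0,0,0,0])

```text
clock: 2.08
ee_pos: [484.1, 275.5, 24.8]
eef_rot: [179.8, 0.2, 29.1]
contact_force: [0.4, -0.3, -0.2]
grip_width: 85.3
```

```bash
python3 go.py 482 280.7 26.5 29.5 1
```

```text
t 2.08 p [484.11, 275.53, 24.81] rpy [179.78, 0.19, 29.09] F [0.4, -0.26, -0.23] w 85.3 q [-37.28, 43.57, 8.31, 107.89, -11.23, 29.51, 7.68]
world d [-2.11, 5.17, 1.69] dyaw 0.41
0 [0.07, -0.55, -0.17, -0.41]
tilt fix (tool rotvec) [0.22, 0.19, 0.0]
```

Request:
servo_tool(targets=[0.1,-0.6,-0.2,0,0,0,0,0,0,0,0,0,0,0.3,0,0,0,0,0,0,1,0,0,0,0,0,0,1,0,0,0,0,0,0,1], grip_force=50)

```text
clock: 2.7
ee_pos: [482.3, 283.1, 28.3]
eef_rot: [179.8, 0.0, 29.2]
contact_force: [-0.4, -0.3, -1.3]
grip_width: 28.0
```

Request:
servo_tool(targets=[0,0,0,0,0,0,1,0,0,0,0,0,0,1,0,0,0,0,0,0,1,0,0,0,0,0,0,1,0,0,0,0,0,0,1])

```text
clock: 3.32
ee_pos: [482.3, 283.1, 28.3]
eef_rot: [179.8, 0.0, 29.2]
contact_force: [0.0, 0.6, 0.4]
grip_width: 28.2
```

```bash
python3 go.py 482 280.7 120 29.5 1; python3 - <<'E'
from h import *
for n in('scene','top'):
    p,d=env.capture(n); np.save(n+'2.npy',d); cv2.imwrite(f'pics/{n}2.png',p[:,:,::-1])
a=cv2.imread('pics/scene2.png')[90:190,210:350];b=cv2.imread('pics/top2.png')[150:250,140:280]
cv2.imwrite('pics/v2.png',cv2.resize(np.hstack([a,b]),None,fx=2.8,fy=2.8))
E
```

```text
t 3.33 p [482.29, 283.06, 28.27] rpy [179.83, 0.04, 29.16] F [0.03, 0.57, 0.37] w 28.2 q [-38.09, 43.32, 8.45, 107.59, -11.32, 29.94, 7.09]
world d [-0.29, -2.36, 91.73] dyaw 0.34
0 [-0.14, 0.19, -9.17, -0.34]
tilt fix (tool rotvec) [0.17, 0.04, 0.0]
```

View pics/v2.png

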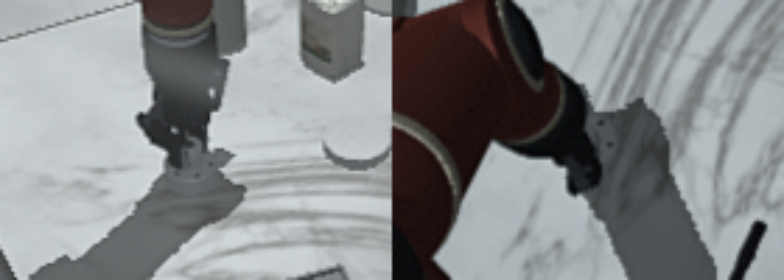

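Request:
servo_tool(targets=[0,0,-1,0,0,0,1,0,0,-2,0,0,0,1,0,0,-2,0,0,0,1,0,0,-2,0,0,0,1,0,0,0,0,0,0,1])

```text
clock: 4.05
ee_pos: [480.7, 281.7, 100.4]
eef_rot: [179.8, 0.3, 29.1]
contact_force: [-0.2, 0.0, -2.1]
grip_width: 28.1
```

```bash
python3 go.py 516 48 110 -5.6 5; python3 - <<'E'
from h import *
for n in('scene','top'):
    p,d=env.capture(n); np.save(n+'3.npy',d); cv2.imwrite(f'pics/{n}3.png',p[:,:,::-1])
a=cv2.imread('pics/scene3.png')[70:170,210:350];b=cv2.imread('pics/top3.png')[150:250,140:280]
cv2.imwrite('pics/v3.png',cv2.resize(np.hstack([a,b]),None,fx=2.8,fy=2.8))
E
```

```text
t 4.05 p [480.73, 281.74, 100.41] rpy [179.79, 0.31, 29.12] F [-0.25, 0.02, -2.14] w 28.1 q [-39.51, 36.87, 10.59, 105.32, -9.77, 39.0, 5.77]
world d [35.27, -233.74, 9.59] dyaw -34.72
0 [-1.66, 4.43, -0.19, 6.94]
1 [-1.11, 4.6, -0.19, 6.94]
2 [-0.55, 4.7, -0.19, 6.94]
3 [0.02, 4.73, -0.19, 6.94]
4 [0.6, 4.69, -0.19, 6.94]
tilt fix (tool rotvec) [0.21, 0.31, 0.0]
```

View pics/v3.png

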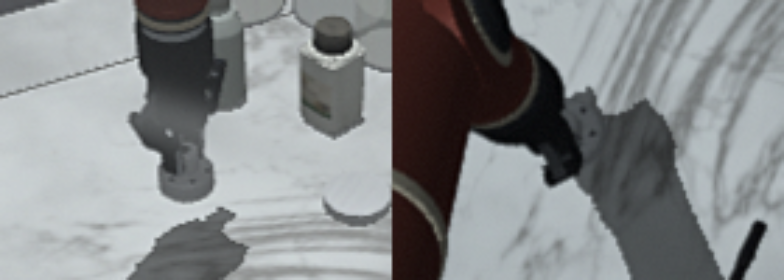

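Request:
servo_tool(targets=[-1.6,4.4,-0.3,0,0,7,1,-1.1,4.6,-0.3,0,0,7,1,-0.5,4.7,-0.3,0,0,7,1,0,4.5,-0.3,0,0,7,1,0.6,4.3,-0.3,0,0,6.5,1])

```text
clock: 4.78
ee_pos: [510.5, 53.1, 109.4]
eef_rot: [179.5, 0.9, -5.8]
contact_force: [0.6, 1.1, -2.5]
grip_width: 28.1
```

```bash
python3 go.py 516.2 48 90 -5.6 2
```

```text
t 4.78 p [510.52, 53.07, 109.45] rpy [179.47, 0.91, -5.84] F [0.61, 1.08, -2.46] w 28.1 q [-21.12, 34.23, 19.01, 111.47, -16.75, 37.98, 2.48]
world d [5.68, -5.07, -19.45] dyaw 0.24
0 [0.31, 0.22, 0.97, -0.12]
1 [0.31, 0.22, 0.97, -0.12]
tilt fix (tool rotvec) [0.53, 0.91, 0.0]
```

Request:
servo_tool(targets=[0.6,0.4,1,0.5,0.9,0,1,0,0,1.2,0,0,0,1,0,0,1.2,0,0,0,1,0,0,0.6,0,0,0,1,0,0,0,0,0,0,1])

```text
clock: 5.4
ee_pos: [513.7, 44.9, 64.4]
eef_rot: [179.8, 0.4, -6.1]
contact_force: [-0.4, -0.0, -2.6]
grip_width: 28.1
```

```bash
python3 go.py 516.2 48 45 -5.6 1; python3 - <<'E'
from h import *
for n in('scene','top'):
    p,d=env.capture(n); np.save(n+'4.npy',d); cv2.imwrite(f'pics/{n}4.png',p[:,:,::-1])
a=cv2.imread('pics/scene4.png')[145:255,260:400];b=cv2.imread('pics/top4.png')[145:255,240:380]
cv2.imwrite('pics/v4.png',cv2.resize(np.hstack([a,b]),None,fx=2.8,fy=2.8))
# rim of held flange from scene depth: expected centre near TCP
W=cloud('scene',np.load('scene4.npy')); 
s=env.observe()['ee_pos']
img=cv2.imread('pics/scene4.png').astype(int)
E
```

```text
t 5.4 p [513.69, 44.92, 64.43] rpy [179.77, 0.36, -6.15] F [-0.44, -0.0, -2.64] w 28.1 q [-18.2, 38.24, 16.32, 113.4, -19.21, 31.35, 5.25]
world d [2.51, 3.08, -19.43] dyaw 0.55
0 [0.22, -0.33, 1.94, -0.55]
tilt fix (tool rotvec) [0.23, 0.36, 0.0]
```

View pics/v4.png

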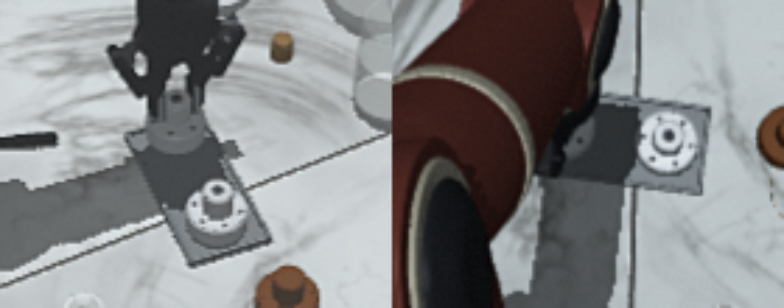

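```bash
python3 - <<'E'
from h import *
print('bore',ray('scene',323,179.5,86).round(1))
W=cloud('scene',np.load('scene4.npy'));s=env.observe()['ee_pos']
m=(np.hypot(W[...,0]-s[0],W[...,1]-s[1])<42)&(W[...,2]>36)&(W[...,2]<62)
P=W[m];print(len(P)); 
for z0 in(38,44,50,56): 
    Q=P[(P[:,2]>z0)&(P[:,2]<z0+6)];
    if len(Q)>4: print(z0,len(Q),cv2.minEnclosingCircle(Q[:,:2].astype(np.float32)),Q[:,:2].min(0),Q[:,:2].max(0))
g=P[(P[:,2]>36)&(P[:,2]<56)]   # rim wall points: fit circle r=30
from scipy.optimize import least_squares
r=least_squares(lambda c:np.hypot(g[:,0]-c[0],g[:,1]-c[1])-30,s[:2],loss='soft_l1');print(r.x,np.abs(r.fun).mean(),len(g))
E
python3 -c "
import cv2
cv2.imwrite('pics/v5.png',cv2.resize(cv2.imread('pics/scene4.png')[160:260,290:370],None,fx=6,fy=6,interpolation=cv2.INTER_CUBIC))"
```

```text
bore [514.8  43.6  86. ]
208
38 22 ((507.359130859375, 34.3316650390625), 27.69598388671875) [482.67089687  12.11925618] [532.04733673  46.88368279]
44 31 ((508.25592041015625, 36.08212661743164), 27.76946258544922) [482.53385649  12.66805383] [533.90036036  50.40005583]
50 41 ((509.4206848144531, 37.33900833129883), 27.322277069091797) [482.19754998  12.83871687] [534.45509741  57.83770196]
56 112 ((510.9644775390625, 41.54252243041992), 30.699338912963867) [480.26661184  12.65865097] [541.35089862  57.6926405 ]
[512.67770374  44.5063356 ] 1.394965587171168 96
```

View pics/v5.png

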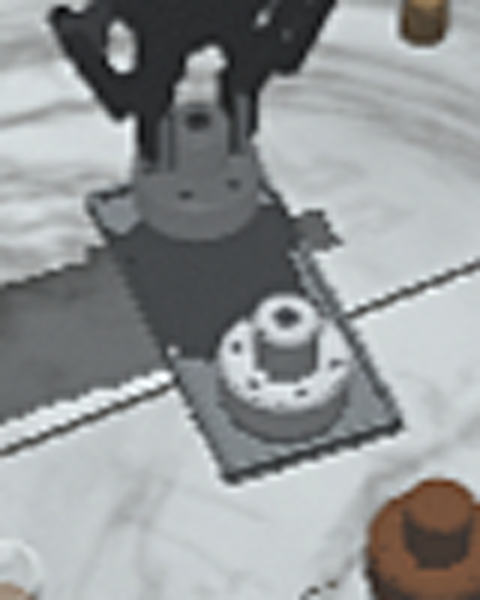

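Request:
servo_tool(targets=[0.2,-0.2,0.6,0.2,0.4,-0.5,1,0,0,0.6,0,0,0,1,0,0,0.5,0,0,0,1,0,0,0.3,0,0,0,1,0,0,0,0,0,0,1])

```text
clock: 6.12
ee_pos: [517.3, 47.1, 44.5]
eef_rot: [-180.0, -0.3, -5.6]
contact_force: [0.8, 0.0, -2.2]
grip_width: 28.1
```

```bash
python3 go.py 515.7 46.5 36 -5.6 1
```

```text
t 6.12 p [517.31, 47.05, 44.49] rpy [-179.98, -0.26, -5.59] F [0.82, 0.04, -2.16] w 28.1 q [-17.21, 40.1, 14.67, 113.96, -20.21, 28.1, 6.48]
world d [-1.61, -0.55, -8.49] dyaw -0.01
0 [-0.16, 0.07, 0.85, 0.01]
tilt fix (tool rotvec) [-0.02, -0.26, 0.0]
```

Request:
servo_tool(targets=[-0.1,0,0.4,0,-0.2,0,1,0,0,0.3,0,0,0,1,0,0,0.2,0,0,0,1,0,0,0.1,0,0,0,1,0,0,0,0,0,0,1])

```text
clock: 6.75
ee_pos: [516.6, 47.0, 34.0]
eef_rot: [-180.0, -0.1, -5.6]
contact_force: [-0.5, -0.2, -1.3]
grip_width: 27.7
```

```bash
python3 go.py 515.7 46.5 33 -5.6 1
```

```text
t 6.75 p [516.56, 47.05, 33.99] rpy [-179.97, -0.08, -5.6] F [-0.45, -0.18, -1.34] w 27.7 q [-16.76, 41.13, 14.03, 114.2, -20.63, 26.94, 6.84]
world d [-0.86, -0.55, -0.99] dyaw -0.0
0 [-0.08, 0.06, 0.1, 0.0]
tilt fix (tool rotvec) [-0.03, -0.08, 0.0]
```

Request:
servo_tool(targets=[0,0,0.1,0,0,0,1,0,0,0.1,0,0,0,1,0,0,0,0,0,0,1,0,0,0,0,0,0,1,0,0,0,0,0,0,1])

```text
clock: 7.38
ee_pos: [516.7, 47.1, 32.4]
eef_rot: [-180.0, -0.1, -5.6]
contact_force: [-1.1, -0.6, -1.5]
grip_width: 27.7
```

Request:
servo_tool(targets=[0,0,0,0,0,0,0.5,0,0,0,0,0,0,0.4,0,0,0,0,0,0,0.3,0,0,-0.5,0,0,0,0.2,0,0,-1.5,0,0,0,0.2])

```text
clock: 8.0
ee_pos: [517.1, 47.0, 53.2]
eef_rot: [-180.0, -0.1, -5.6]
contact_force: [-0.9, 0.1, 1.2]
grip_width: 68.2
```

Request:
servo_tool(targets=[0,0,-2,0,0,0,0,0,0,-3,0,0,0,0,0,1,-3,0,0,0,0,0,3,-3,0,0,0,0,0,4,-1,0,0,0,0])

```text
clock: 8.62
ee_pos: [510.3, -30.5, 182.1]
eef_rot: [-179.8, -0.5, -5.1]
contact_force: [0.7, -0.3, 0.1]
grip_width: 85.5
```

```bash
python3 go.py 520 -303 150 -5.6 7
```

```text
t 8.62 p [510.25, -30.48, 182.1] rpy [-179.8, -0.47, -5.13] F [0.75, -0.34, 0.06] w 85.5 q [-13.41, 27.38, 21.12, 108.8, -13.66, 45.76, 9.95]
world d [9.75, -272.52, -32.1] dyaw -0.47
0 [0.49, 3.87, 0.46, 0.07]
1 [0.49, 3.86, 0.46, 0.07]
2 [0.5, 3.86, 0.46, 0.07]
3 [0.5, 3.86, 0.46, 0.07]
4 [0.5, 3.86, 0.46, 0.07]
5 [0.51, 3.86, 0.46, 0.07]
6 [0.51, 3.86, 0.46, 0.07]
tilt fix (tool rotvec) [-0.2, -0.47, 0.0]
```

```bash
python3 - <<'E'
from h import *
for n in('scene','top'):
    p,d=env.capture(n); np.save(n+'5.npy',d); cv2.imwrite(f'pics/{n}5.png',p[:,:,::-1])
a=cv2.imread('pics/scene5.png')[145:255,260:400];b=cv2.imread('pics/top5.png')[145:255,240:380]
cv2.imwrite('pics/v6.png',cv2.resize(np.hstack([a,b]),None,fx=2.8,fy=2.8))
W=cloud('scene',np.load('scene5.npy'))
for k,g in(('hu',(515,46)),('tr',(505.6,-56))): print(k,disc(W,g,48,60,30),disc(W,g,23,33,40))
E
python3 go.py 520 -303 130 -28 7
```

```text
hu (array([514.1,  43.6]), 15.8, 72, np.float64(53.2)) (array([513.8,  44.1]), 30.2, 180, np.float64(27.6))
tr (array([506.1, -56.3]), 16.3, 79, np.float64(53.4)) (array([505.7, -54.1]), 31.2, 195, np.float64(27.1))
t 8.72 p [509.43, -36.45, 182.25] rpy [179.97, -0.5, -5.78] F [-0.0, -0.04, -0.59] w 85.4 q [-13.13, 27.37, 21.5, 108.89, -13.58, 45.7, 9.86]
world d [10.57, -266.55, -52.25] dyaw -22.22
0 [0.53, 3.77, 0.75, 3.17]
1 [0.74, 3.74, 0.75, 3.17]
2 [0.95, 3.69, 0.75, 3.17]
3 [1.15, 3.63, 0.75, 3.17]
4 [1.35, 3.56, 0.75, 3.17]
5 [1.55, 3.48, 0.75, 3.17]
6 [1.74, 3.39, 0.75, 3.17]
tilt fix (tool rotvec) [0.03, -0.5, -0.0]
```

View pics/v6.png

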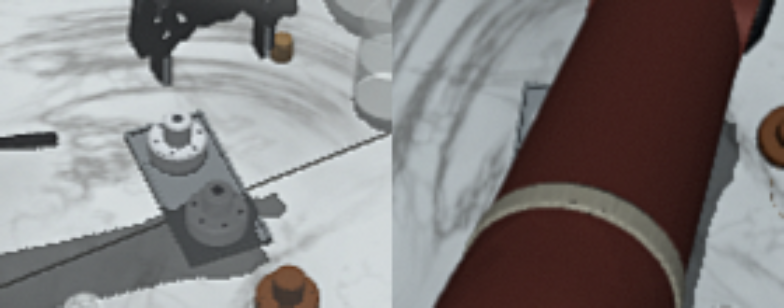

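Request:
servo_tool(targets=[0.5,3.8,0.7,0,-0.4,3.2,0,0.7,3.7,0.7,0,0,3.2,0,1,3.7,0.7,0,0,3.2,0,1.2,3.6,0.7,0,0,3.2,0,1.4,3.6,0.7,0,0,3.2,0])

```text
clock: 9.35
ee_pos: [519.9, -225.0, 150.0]
eef_rot: [-179.6, -0.3, -21.7]
contact_force: [0.7, -0.4, 0.5]
grip_width: 85.5
```

```bash
python3 - <<'E'
from h import *
for n in('scene','top'):
    p,d=env.capture(n); np.save(n+'6.npy',d); cv2.imwrite(f'pics/{n}6.png',p[:,:,::-1])
cv2.imwrite('pics/v7.png',cv2.resize(np.hstack([cv2.imread('pics/scene6.png')[145:325,260:440],cv2.imread('pics/top6.png')[125:305,270:470]]),None,fx=2,fy=2))
for n in('top','scene'):
  W=cloud(n,np.load(n+'6.npy'))
  for k,g in(('hu',(515,46)),('tr',(505.6,-56))): print(n,k,disc(W,g,48,60,30),disc(W,g,23,33,40))
  print('hd',disc(W,(520.5,-303),44,60,45))
E
python3 go.py 521 -302 100 -28 3
```

```text
top hu (array([516.4,  46.3]), 14.8, 105, np.float64(55.1)) (array([516.7,  46.1]), 30.1, 268, np.float64(29.1))
top tr (array([507.4, -54. ]), 14.8, 105, np.float64(54.9)) (array([507.4, -53.9]), 29.8, 267, np.float64(29.0))
hd None
scene hu (array([513.8,  44.6]), 15.8, 73, np.float64(52.6)) (array([515.4,  44.4]), 30.8, 177, np.float64(26.9))
scene tr (array([505.5, -55.6]), 14.7, 80, np.float64(53.7)) (array([505.2, -56.6]), 31.0, 201, np.float64(27.2))
hd (array([ 518.9, -304. ]), 30.9, 438, np.float64(49.4))
t 9.45 p [518.31, -230.17, 149.9] rpy [-179.86, -0.33, -22.11] F [0.62, 0.03, 0.53] w 85.2 q [6.63, 34.82, 24.0, 102.04, -18.81, 46.77, 17.65]
world d [2.69, -71.83, -49.9] dyaw -5.89
0 [0.98, 2.18, 1.66, 1.96]
1 [1.06, 2.15, 1.66, 1.96]
2 [1.13, 2.11, 1.66, 1.96]
tilt fix (tool rotvec) [-0.14, -0.33, 0.0]
```

View pics/v7.png

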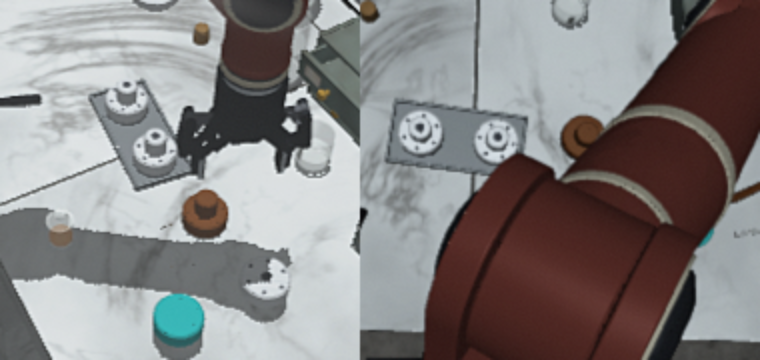

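Request:
servo_tool(targets=[1,2.2,1.2,0,-0.3,2,0,1.1,2.2,1.2,0,0,2,0,1.1,2.1,1.2,0,0,2,0,0,0,0,0,0,0,0,0,0,0,0,0,0,0])

```text
clock: 10.07
ee_pos: [523.6, -297.0, 114.8]
eef_rot: [-179.5, 0.1, -27.8]
contact_force: [0.0, 0.1, -0.3]
grip_width: 85.6
```

```bash
python3 go.py 521.6 -302.4 100 -28 1;  python3 - <<'E'
from h import *
p,d=env.capture('scene'); cv2.imwrite(f'pics/s7.png',p[:,:,::-1])
cv2.imwrite('pics/v8.png',cv2.resize(cv2.imread('pics/s7.png')[200:340,300:460],None,fx=4,fy=4))
E
```

```text
t 10.07 p [523.64, -296.96, 114.81] rpy [-179.48, 0.07, -27.84] F [0.04, 0.12, -0.26] w 85.6 q [13.54, 40.32, 23.62, 97.72, -21.63, 46.62, 19.41]
world d [-2.04, -5.44, -14.81] dyaw -0.16
0 [0.07, 0.58, 1.48, 0.16]
tilt fix (tool rotvec) [-0.52, 0.07, -0.0]
```

View pics/v8.png

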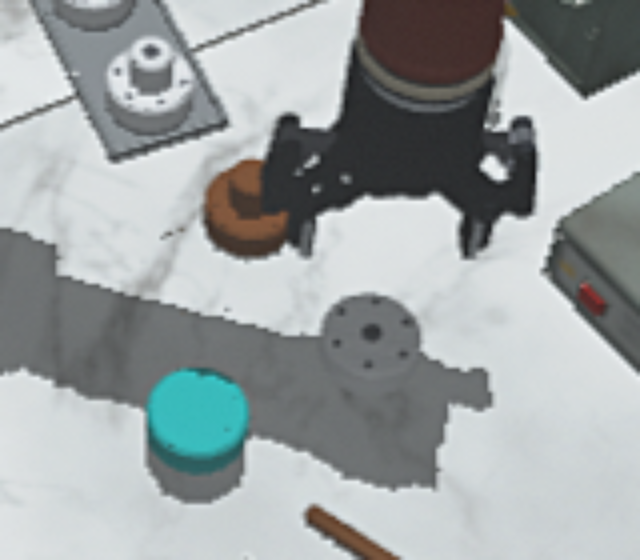

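Request:
servo_tool(targets=[0.1,0.6,2,-0.5,0,0,0,0,0,2,0,0,0,0,0,0,1.2,0,0,0,0,0,0,0,0,0,0,0,0,0,0,0,0,0,0])

```text
clock: 10.75
ee_pos: [525.5, -297.5, 65.2]
eef_rot: [-179.8, -0.2, -27.3]
contact_force: [0.0, 0.7, 0.9]
grip_width: 85.5
```

```bash
python3 go.py 521.6 -302.4 14 -28 2
```

```text
t 10.75 p [525.48, -297.5, 65.23] rpy [-179.78, -0.23, -27.34] F [0.04, 0.68, 0.89] w 85.5 q [14.64, 44.08, 21.55, 99.59, -23.49, 40.6, 21.34]
world d [-3.88, -4.9, -51.23] dyaw -0.66
0 [-0.06, 0.31, 2.56, 0.33]
1 [-0.06, 0.31, 2.56, 0.33]
tilt fix (tool rotvec) [-0.22, -0.23, 0.0]
```

Request:
servo_tool(targets=[-0.1,0.6,0.2,-0.2,-0.2,0,0,0,0.1,1.3,0,0,0,0,0,0.1,1.5,0,0,0,0,0,0.1,1.2,0,0,0,0,0,0,0,0,0,0,0])

```text
clock: 11.38
ee_pos: [520.1, -306.0, 20.8]
eef_rot: [180.0, -0.0, -27.4]
contact_force: [0.6, -0.3, 0.5]
grip_width: 85.5
```

```bash
python3 go.py 521.6 -302.4 14 -28 1
```

```text
t 11.38 p [520.12, -305.99, 20.78] rpy [180.0, -0.05, -27.37] F [0.55, -0.26, 0.54] w 85.5 q [16.68, 47.73, 19.56, 100.64, -24.99, 35.91, 23.42]
world d [1.48, 3.59, -6.78] dyaw -0.63
0 [-0.03, -0.39, 0.68, 0.63]
tilt fix (tool rotvec) [0.0, -0.05, -0.0]
```

Request:
servo_tool(targets=[0,-0.4,0.6,0,0,0,0,0,0,0,0,0,0,0,0,0,0,0,0,0,0.2,0,0,0,0,0,0,0.4,0,0,0,0,0,0,1])

```text
clock: 12.0
ee_pos: [522.8, -302.1, 15.0]
eef_rot: [-180.0, -0.1, -27.3]
contact_force: [-0.2, 0.5, -4.2]
grip_width: 58.6
```

Request:
servo_tool(targets=[0,0,0,0,0,0,1,0,0,0,0,0,0,1,0,0,0,0,0,0,1,0,0,0,0,0,0,1,0,0,0,0,0,0,1])

```text
clock: 12.62
ee_pos: [522.7, -302.1, 15.0]
eef_rot: [-180.0, -0.1, -27.3]
contact_force: [0.5, 0.1, -1.1]
grip_width: 58.2
```

```bash
python3 go.py 521.6 -302.4 14 -28 1;python3 - <<'E'
from h import *
p,d=env.capture('scene'); cv2.imwrite(f'pics/s8.png',p[:,:,::-1])
cv2.imwrite('pics/v9.png',cv2.resize(cv2.imread('pics/s8.png')[200:340,300:460],None,fx=4,fy=4))
W=cloud('scene',d);print('hd',disc(W,(518.9,-304),46,55,35))
E
```

```text
t 12.62 p [522.75, -302.13, 15.0] rpy [-179.99, -0.12, -27.34] F [0.5, 0.1, -1.13] w 58.2 q [16.41, 48.21, 19.29, 100.76, -25.31, 35.23, 23.29]
world d [-1.15, -0.27, -1.0] dyaw -0.66
0 [-0.09, 0.08, 0.1, 0.66]
tilt fix (tool rotvec) [-0.01, -0.12, 0.0]
hd (array([ 517.9, -306.6]), 32.4, 344, np.float64(49.7))
```

View pics/v9.png

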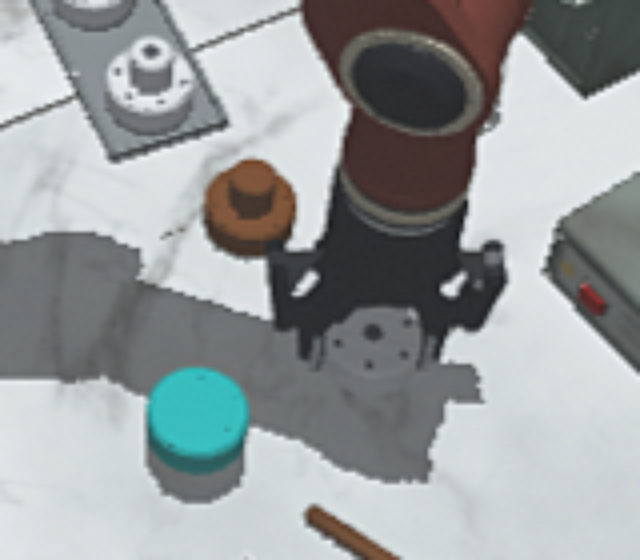

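Request:
servo_tool(targets=[0,0,-1,0,0,0,1,0,0,-2.5,0,0,0,1,0,0,-3.5,0,0,0,1,0,0,-2.5,0,0,0,1,0,0,0,0,0,0,1])

```text
clock: 13.3
ee_pos: [521.3, -301.4, 113.0]
eef_rot: [-180.0, 0.1, -27.4]
contact_force: [0.9, -0.2, -2.9]
grip_width: 58.4
```

```bash
python3 go.py 512 -3.3 115 -5.6 8;python3 - <<'E'
from h import *
print('bore prelift',ray('scene',393,282.3,50).round(1))
p,d=env.capture('scene'); cv2.imwrite(f'pics/s9.png',p[:,:,::-1])
cv2.imwrite('pics/v10.png',cv2.resize(cv2.imread('pics/s9.png')[180:320,300:460],None,fx=4,fy=4))
E
```

```text
t 13.3 p [521.32, -301.4, 113.05] rpy [-179.98, 0.07, -27.37] F [0.92, -0.16, -2.93] w 58.4 q [13.62, 40.51, 23.88, 97.79, -21.35, 46.32, 19.98]
world d [-9.32, 298.1, 1.95] dyaw 21.77
0 [-1.82, -3.26, -0.02, -2.72]
1 [-1.66, -3.34, -0.02, -2.72]
2 [-1.5, -3.41, -0.02, -2.72]
3 [-1.34, -3.48, -0.02, -2.72]
4 [-1.17, -3.54, -0.02, -2.72]
5 [-1.0, -3.59, -0.02, -2.72]
6 [-0.83, -3.63, -0.02, -2.72]
7 [-0.65, -3.67, -0.02, -2.72]
tilt fix (tool rotvec) [-0.02, 0.07, -0.0]
bore prelift [ 522.2 -303.2   50. ]
```

View pics/v10.png

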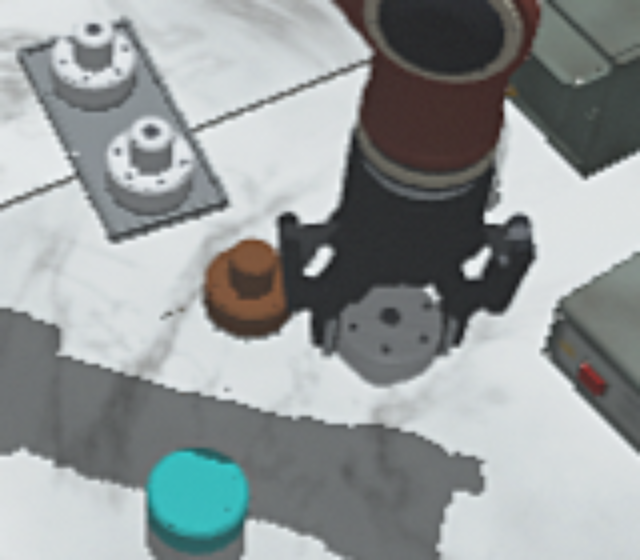

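Request:
servo_tool(targets=[-1.8,-3.2,0,0,0,-2.7,1,-1.6,-3.3,0,0,0,-2.7,1,-1.5,-3.4,0,0,0,-2.7,1,-1.3,-3.4,0,0,0,-2.7,1,-1.1,-3.5,0,0,0,-2.7,1])

```text
clock: 13.98
ee_pos: [510.1, -114.5, 105.5]
eef_rot: [180.0, 0.9, -13.9]
contact_force: [0.5, 0.1, -2.3]
grip_width: 58.5
```

```bash
python3 go.py 512 -3.3 110 -5.6 3
```

```text
t 13.97 p [510.13, -114.54, 105.46] rpy [179.95, 0.89, -13.89] F [0.52, 0.06, -2.26] w 58.5 q [-3.48, 35.47, 21.03, 110.3, -19.41, 38.6, 15.6]
world d [1.87, 111.24, 4.54] dyaw 8.29
0 [-0.83, -3.61, -0.15, -2.76]
1 [-0.65, -3.65, -0.15, -2.76]
2 [-0.48, -3.68, -0.15, -2.76]
tilt fix (tool rotvec) [0.05, 0.89, 0.0]
```

Request:
servo_tool(targets=[-0.8,-3.5,-0.3,0,0.8,-2.8,1,-0.6,-3.6,-0.2,0,0,-2.8,1,-0.4,-3.5,-0.1,0,0,-2.8,1,0,0,0,0,0,0,1,0,0,0,0,0,0,1])

```text
clock: 14.6
ee_pos: [507.3, 1.3, 105.2]
eef_rot: [-180.0, 0.9, -4.8]
contact_force: [-0.0, -0.9, -3.6]
grip_width: 58.3
```

```bash
python3 go.py 512 -3.3 85 -5.6 2
```

```text
t 14.6 p [507.31, 1.33, 105.24] rpy [-179.95, 0.89, -4.82] F [-0.03, -0.94, -3.64] w 58.3 q [-15.33, 34.23, 19.3, 112.7, -18.23, 36.9, 10.91]
world d [4.69, -4.63, -20.24] dyaw -0.78
0 [0.25, 0.21, 1.01, 0.39]
1 [0.25, 0.21, 1.01, 0.39]
tilt fix (tool rotvec) [-0.05, 0.89, -0.0]
```

Request:
servo_tool(targets=[0.5,0.4,0.5,0,0.9,0.8,1,0,0,0.8,0,0,0,1,0,0,0.5,0,0,0,1,0,0,0,0,0,0,1,0,0,0,0,0,0,1])

```text
clock: 15.22
ee_pos: [511.3, -7.2, 84.8]
eef_rot: [179.9, 0.0, -6.0]
contact_force: [-0.3, -0.5, -2.7]
grip_width: 58.0
```

```bash
python3 go.py 512 -3.3 65 -5.6 1;python3 - <<'E'
from h import *
for n in('scene','top'):
    p,d=env.capture(n); cv2.imwrite(f'pics/{n}10.png',p[:,:,::-1]);np.save(n+'10.npy',d)
cv2.imwrite('pics/v11.png',cv2.resize(np.hstack([cv2.imread('pics/scene10.png')[150:250,280:380],cv2.imread('pics/top10.png')[145:245,270:370]]),None,fx=4,fy=4,interpolation=cv2.INTER_CUBIC))
E
```

```text
t 15.22 p [511.32, -7.19, 84.77] rpy [179.91, 0.05, -6.05] F [-0.3, -0.55, -2.74] w 58.0 q [-13.84, 36.1, 18.39, 113.63, -19.63, 33.3, 11.76]
world d [0.68, 3.89, -19.77] dyaw 0.45
0 [0.03, -0.39, 1.98, -0.45]
tilt fix (tool rotvec) [0.09, 0.05, 0.0]
```

View pics/v11.png

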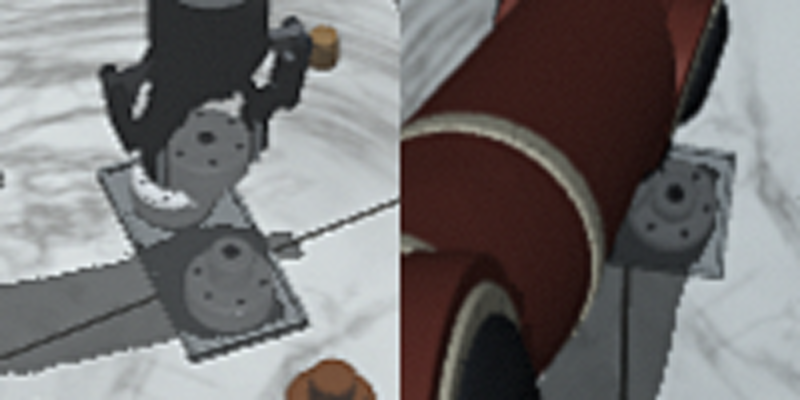

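```bash
python3 - <<'E'
from h import *
print('held',ray('scene',330.85,183.85,119.8).round(1)); print('tr',ray('scene',337.35,212.6,54).round(1))
W=cloud('scene',np.load('scene10.npy'))
print(disc(W,(511,-8),112,126,34)); print(disc(W,(505.5,-56),48,60,30))
p=cv2.imread('pics/scene6.png');cv2.imwrite('pics/v12.png',cv2.resize(p[160:240,290:370],None,fx=6,fy=6,interpolation=cv2.INTER_CUBIC))
E
```

```text
held [510.1  -8.9 119.8]
tr [506.9 -54.6  54. ]
(array([510.6,  -8.1]), 33.1, 303, np.float64(118.9))
(array([504.7, -54.1]), 16.3, 84, np.float64(52.8))
```

View pics/v12.png

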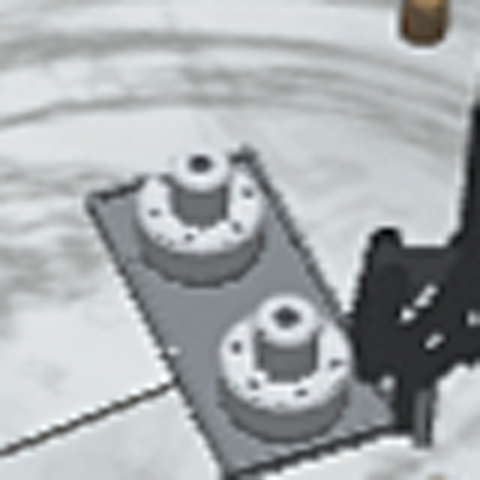

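```bash
python3 - <<'E'
from h import *
a=ray('scene',323.1,187.1,54);b=ray('scene',337.4,212.4,54);print(a.round(1),b.round(1),((a+b)/2).round(1))
E
```

```text
[516.2  45.1  54. ] [507.4 -54.   54. ] [511.8  -4.5  54. ]
```

Request:
servo_tool(targets=[0.1,-0.4,0.5,0,0,-0.4,1,0,0,0.6,0,0,0,1,0,0,0.5,0,0,0,1,0,0,0,0,0,0,1,0,0,0,0,0,0,1])

```text
clock: 15.95
ee_pos: [513.1, -2.4, 67.9]
eef_rot: [179.9, 0.0, -5.6]
contact_force: [0.4, 0.1, -2.7]
grip_width: 58.5
```

```bash
python3 go.py 512.4 -3.3 55 -5.6 1
```

```text
t 15.95 p [513.07, -2.42, 67.87] rpy [179.94, 0.02, -5.55] F [0.36, 0.14, -2.74] w 58.5 q [-13.54, 37.74, 17.25, 114.02, -20.42, 31.15, 12.37]
world d [-0.67, -0.88, -12.87] dyaw -0.05
0 [-0.06, 0.09, 1.29, 0.05]
tilt fix (tool rotvec) [0.06, 0.02, 0.0]
```

Request:
servo_tool(targets=[-0.1,0.1,0.6,0,0,0,1,0,0,0.6,0,0,0,1,0,0,0.6,0,0,0,1,0,0,0,0,0,0,1,0,0,0,0,0,0,1])

```text
clock: 16.58
ee_pos: [512.0, -3.6, 48.5]
eef_rot: [179.9, 0.0, -5.6]
contact_force: [-0.2, 0.8, -2.2]
grip_width: 58.5
```

```bash
python3 go.py 512.4 -3.3 35 -5.6 1;python3 - <<'E'
from h import *
p,d=env.capture('scene'); cv2.imwrite(f'pics/s11.png',p[:,:,::-1])
cv2.imwrite('pics/v13.png',cv2.resize(cv2.imread('pics/s11.png')[150:250,280:380],None,fx=6,fy=6,interpolation=cv2.INTER_CUBIC))
E
```

```text
t 16.57 p [511.96, -3.64, 48.53] rpy [179.93, 0.01, -5.57] F [-0.19, 0.81, -2.24] w 58.5 q [-12.53, 39.52, 15.95, 114.81, -21.36, 28.47, 13.31]
world d [0.44, 0.34, -13.53] dyaw -0.03
0 [0.04, -0.04, 1.35, 0.03]
tilt fix (tool rotvec) [0.07, 0.01, 0.0]
```

View pics/v13.png

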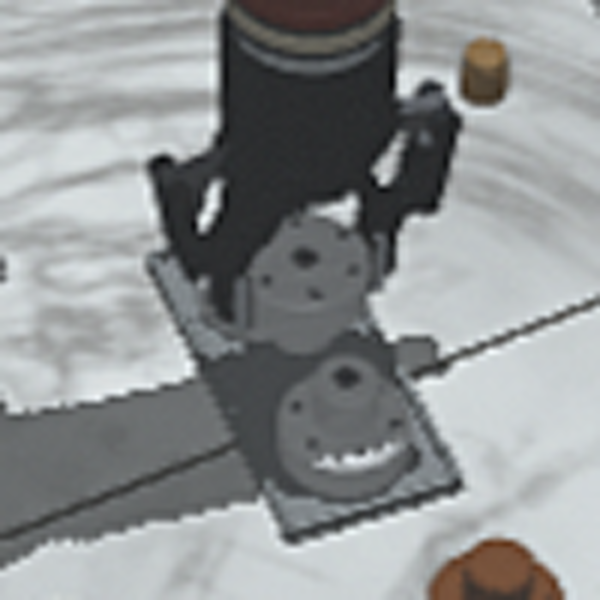

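```bash
python3 - <<'E'
from h import *
print(ray('scene',330.4,192.4,83.5).round(1),ray('scene',280+347/6-.4,150+376/6-.4,54).round(1))
E
```

```text
[511.4  -5.7  83.5] [507.7 -53.6  54. ]
```

Request:
servo_tool(targets=[0,0,0.4,0,0,0,1,0,0,0.4,0,0,0,1,0,0,0,0,0,0,1,0,0,0,0,0,0,1,0,0,0,0,0,0,1])

```text
clock: 17.25
ee_pos: [512.2, -3.6, 40.3]
eef_rot: [179.9, -0.0, -5.6]
contact_force: [-0.1, 0.2, -2.9]
grip_width: 58.1
```

Request:
servo_tool(targets=[0,-0.1,0.5,0,0,0,1,0,0,0.5,0,0,0,1,0,0,0.4,0,0,0,1,0,0,0,0,0,0,1,0,0,0,0,0,0,1])

```text
clock: 17.88
ee_pos: [512.3, -2.5, 25.1]
eef_rot: [179.9, -0.0, -5.6]
contact_force: [-0.1, 0.4, -2.9]
grip_width: 58.0
```

```bash
python3 go.py 512.4 -3.0 19 -5.6 1
```

```text
t 17.88 p [512.33, -2.51, 25.11] rpy [179.93, -0.01, -5.56] F [-0.12, 0.37, -2.92] w 58.0 q [-11.57, 41.82, 14.34, 115.37, -22.47, 25.41, 14.14]
world d [0.07, -0.49, -6.11] dyaw -0.04
0 [0.01, 0.05, 0.61, 0.04]
tilt fix (tool rotvec) [0.07, -0.01, -0.0]
```

Request:
servo_tool(targets=[0,0,0.3,0,0,0,1,0,0,0.2,0,0,0,1,0,0,0.1,0,0,0,1,0,0,0,0,0,0,1,0,0,0,0,0,0,1])

```text
clock: 18.5
ee_pos: [512.6, -2.6, 19.1]
eef_rot: [179.9, -0.1, -5.6]
contact_force: [0.1, -0.6, -3.3]
grip_width: 58.8
```

Request:
servo_tool(targets=[0,0,0.1,0,0,0,1,0,0,0,0,0,0,1,0,0,0,0,0,0,1,0,0,0,0,0,0,1,0,0,0,0,0,0,1])

```text
clock: 19.12
ee_pos: [512.9, -2.6, 19.0]
eef_rot: [180.0, -0.1, -5.6]
contact_force: [-0.0, -0.0, -0.9]
grip_width: 58.5
```

Floor contact (z holds at 19.0, weight unloaded). Release and lift.

Request:
servo_tool(targets=[0,0,0,0,0,0,0.25,0,0,0,0,0,0,0.1,0,0,0,0,0,0,0,0,0,0,0,0,0,0,0,0,-0.5,0,0,0,0])

```text
clock: 19.75
ee_pos: [513.7, -2.8, 24.5]
eef_rot: [180.0, -0.2, -5.6]
contact_force: [-0.5, -0.2, -0.4]
grip_width: 85.5
```

Request:
servo_tool(targets=[0,0,-1,0,0,0,0,0,0,-3,0,0,0,0,0,0,-4,0,0,0,0,0,0,-4,0,0,0,0,0,0,-2,0,0,0,0])

```text
clock: 20.38
ee_pos: [512.4, -2.7, 170.5]
eef_rot: [180.0, -0.1, -5.6]
contact_force: [0.5, 0.6, -1.1]
grip_width: 85.2
```

Request:
servo_tool(targets=[0,-4,-1,0,0,0,0,0,-5,-1,0,0,0,0,0,-5,0,0,0,0,0,0,-5,0,0,0,0,0,0,-4,0,0,0,0,0])

```text
clock: 21.0
ee_pos: [538.2, 226.9, 198.7]
eef_rot: [-179.9, -0.7, -6.3]
contact_force: [-0.0, -0.7, -0.1]
grip_width: 85.1
```

```bash
python3 - <<'E'
from h import *
for n in('scene','top'):
    p,d=env.capture(n); cv2.imwrite(f'pics/{n}12.png',p[:,:,::-1]);np.save(n+'12.npy',d)
    W=cloud(n,d)
    for k,g in(('hu',(516,46)),('tr',(507,-55)),('hd',(512,-3.5))): print(n,k,disc(W,g,49,60,33 if k=='hd' else 19))
    # tilt of hub-down top face
    m=(W[...,2]>48)&(np.hypot(W[...,0]-512,W[...,1]+4)<24);P=W[m];c=np.linalg.lstsq(np.c_[P[:,:2],np.ones(len(P))],P[:,2],rcond=None)[0];print('tilt',c[:2].round(3),len(P))
cv2.imwrite('pics/v14.png',cv2.resize(np.hstack([cv2.imread('pics/scene12.png')[150:250,280:380],cv2.imread('pics/top12.png')[145:245,270:370]]),None,fx=4,fy=4,interpolation=cv2.INTER_CUBIC))
print(env.observe()['clock'],env.observe()['ee_pos'])
E
```

```text
scene hu (array([514.7,  45.7]), 16.4, 68, np.float64(53.4))
scene tr (array([505.4, -53. ]), 16.8, 79, np.float64(53.8))
scene hd (array([509.4,  -5.7]), 30.3, 279, np.float64(53.5))
tilt [0.    0.007] 178
top hu (array([516.6,  46. ]), 15.0, 102, np.float64(54.9))
top tr (array([507.1, -53.8]), 14.8, 104, np.float64(54.9))
top hd (array([512.4,  -4.7]), 29.9, 417, np.float64(55.1))
tilt [0.009 0.018] 271
21.1 [537.45034975 231.91631995 197.97750401]
```

View pics/v14.png

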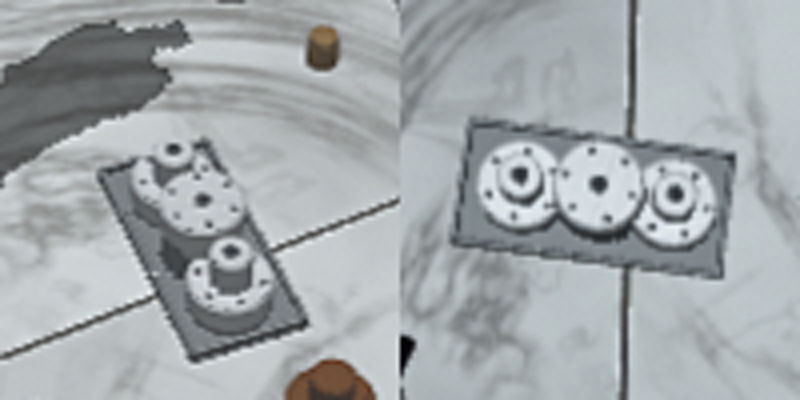

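Request:
servo_tool(targets=[0,0,0,0,0,0,0,0,0,0,0,0,0,0,0,0,0,0,0,0,0,0,0,0,0,0,0,0,0,0,0,0,0,0,0])

```text
clock: 21.72
ee_pos: [537.5, 227.2, 199.3]
eef_rot: [-179.9, -0.7, -6.2]
contact_force: [-0.0, -0.1, 0.4]
grip_width: 85.1
```

```bash
python3 -c "
from workcell import env
print(env.sign_off())"
```

```text
the job is handed in; nothing more can be done
None
```

All three flanges are standing in one row in the tray. I set the hub-up flange at the +y end, gripped by its hub, and lowered the hub-down flange between the two, gripped by its rim across the row. I handed the job in at about 22 s with the arm clear; sign-off gave no verdict.

- **Positions along the row:** the last top view puts the first flange at about −50 mm, the hub-down one at −1 mm and the hub-up one at +50 mm from the tray's middle. All are within about 1 mm of the row's centre line.
- **Height and tilt:** all three tops read about 55 mm above the bench, against 54 mm expected. A plane fitted to the hub-down flange's top face showed about 0.02 rad of tilt or less. I did not measure the tilt of the two hub-up flanges separately.
- **Disagreements:** the two cameras differed by up to about 4 mm in absolute position. I worked from positions relative to the tray, and the top view agreed with the gripper's own position to about 1 mm. The gripper also read roughly 2 mm narrower than the real diameters on both grasps.

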